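# Right the bottle that toppled across the balance and tare it

## Task

An amber square reagent bottle has toppled over from behind the bench balance and leans across its weighing pan. With the fingertips only, gently push the bottle back up until it stands upright on its own foot on the bench, where the foot is now and clear of the balance: do not grip, lift or carry it, and do not let it fall over. Then, with the pan free, press the balance's tare key (second from the left of the four on its blue panel) gently all the way in, and leave everything else where it stands.

Things in the scene. Friction and masses are not known exactly. Their poses are not given: they have to be found in the camera images.
- bottle: amber-brown square plastic bottle with white screw cap and blank paper labels, 0.25 to 0.5 kg, loose; body 72 x 72 x 150 mm, then a shoulder; 214 mm high with cap; centre of mass about 65 mm up. Origin: centre of its underside; z along its axis to the cap. At the start it leans about 44 degrees, a flat side on the rear edge of the pan, the edge of its foot on the bench about 75 mm behind that
- cap_top (a point): centre of the top face of the bottle's cap (47 mm diameter, 188 to 214 mm up the bottle), at the start over the pan. The bottle comes upright by turning about the edge of its foot nearest the balance (36 mm from the foot's centre); once it leans less than about 27 degrees it drops back on its foot by itself
- balance_back: cream and blue bench balance, fixed, 222 mm (its x) by 170 mm (its y); origin: centre of its underside on the bench. Its -x side is the front with the sloping key panel, +x the rear, where the bottle fell from. Housing 62 mm high, reaching to x = +109 mm
- pan (a point): centre of the top of the weighing pan: a flat square plate, 120 mm (balance x -26 to +94) by 130 mm (balance y -65 to +65), its top 78 mm above the bench
- tare_key (a point): middle of the outer face of the tare key, the second from the left of four blue keys as one faces the front panel; 9 mm (along the slope) by 23 mm (balance y), standing out 3.5 mm from the sloping panel. It is pressed along balance (+0.454, 0, -0.891): 27 degrees off straight down, towards the rear. This point does not move with the key
- balance_back_tare (a joint): travel of the tare key in m: 0 out, 0.0015 fully in; it takes under 1 N and has no return spring, so it stays where it is pressed
- bottle_orange: white bottle with orange label, 63 mm diameter, 180 mm high, bystander; origin: centre of its underside
- bottle_red: white bottle with dark red label, 63 mm diameter, 182 mm high, bystander, loose; origin: centre of its underside
- bottle_lilac: white bottle with lilac label, 63 mm diameter, 186 mm high, bystander; origin: centre of its underside
- tub: orange plastic weighing tub, 98 mm diameter, 33 mm high, bystander, loose; origin: centre of its underside
- timer: small flat white lab timer, 60 x 64 mm, 19 mm high, bystander, loose; origin: centre of its underside

How it is judged:
By the outcome, as a careful person would: the job done as asked, in the order asked, and still so for the second after the job is handed in, with the robot touching nothing.
It also fails if it takes over 45 s, if anything falls off the work surface, if the arm or the gripper's body presses on something with over 40 N, if the wrist force passes 120 N, or if a joint passes its speed limit or range.

## Robot

A 6-joint arm with a two-finger parallel gripper is mounted at the origin on a cart in front of the work surface, level with it; the furniture and walls round the work are solid. World frame = base frame: x ahead of the robot, y to its left, z up, the work surface at z = 0. Lengths are in m, angles in degrees, forces in N, time in s.
With the tool pointing down it reaches from about 0.3 to 0.775 m from the base axis. Payload 14.6 kg.
Tool frame: the origin (TCP) lies at the very end of the fingers, on their centre line; the grasp point (between the pads) lies 19 mm behind it; z points along the fingers, y is the line along which they close (so a half turn about z gives the same grasp; the last joint's range is limited). The gripper opens to 94 mm and grips with 3 to 60 N. Pads are 16 mm wide; open, the fingers measure 119 mm over their backs; the gripper's body (75 mm by 177 mm) begins 78 mm behind the grasp point.
Start: joints at [-67.07, 17.183, 87.147, -0, 75.671, -3.816], TCP at [0.248, -0.491, 0.205] pointing down, gripper open.
Joint ranges: [-173.82, 173.82], [-45.26, 126.66], [13.44, 144.39], [-59.66, 239.66], [0, 175.72], [-146.38, 146.38]. Speed limits (degrees/s): [127.2, 127.2, 147.25, 180, 180, 180].

## Interface

Orientations are given as a 3x3 rotation matrix whose columns are the frame's x, y, z axes.
In Python, from workcell import bot gives the robot as it stands.
- The arm moves only by the tool carry_out, never from a script. Its argument "plan" is a list of rows, each an object of numbers: "dx", "dy", "dz": the shift along the tool's x, y, z in units of 25 mm (1.0 is 25 mm); "turn": the turn about the tool's z in units of 5 degrees (1.0 is 5 degrees). A call has 1 to 10 rows; each row shifts and turns the commanded pose from where the row before left it, along the tool's axes as they then stand; what a row does not reach is not made up. A row lasts 1/12 s, in which the tool goes at most 41.7 mm and 7.16 degrees, less where a joint would pass 70% of its speed; a pose out of reach is approached as far as the arm can. A call is refused whole if a number of a shift passes 1 or a number of a turn 1, either way. A call with a gripper value outside its range is refused whole. "claw" is the finger opening in mm, from 0 to 94, set as the call begins (left out, the last holds). The fingers move at their own pace and stop on an object; the grip force is fixed at half the most. Time passes only in rows, so rows that do not move let the fingers close. It gives the time, the measured TCP pose, the force, the opening and the grip force at its end, in the units of the state.
- bot.get_obs(): the state, without advancing time (a new reading comes with each control period).
- bot.snapshot(name): name is "scene" or "top" or "wrist"; returns (picture, depth): 400x640x3 uint8, red, green, blue; 400x640 float32, m along the optical axis (not along the pixel's ray), 0 where there is no reading.
- bot.camera_model(name): a dict with "fx", "fy", "cx", "cy" (pixels), "rvec" (rotation vector, rad) and "tvec" (3), from world to camera coordinates, as OpenCV has them; the wrist camera has in their place "tool_from_camera" (4x4, takes a point from camera to tool coordinates, whose origin is the TCP and whose axes are the flange's). Camera axes: x right, y down, z forward; pixel columns grow to the right and rows downward; lengths in m; the calibration is good to about 2 mm. A picture is of the moment at which its call begins: read the wrist's pose just before it. camera_model takes no time and is no camera call.
- bot.hand_in(): hands the job in; it is judged then, once.
The state is a dict: "time_s": time; "joints": joint angles; "joint_velocities": joint speeds; "joint_efforts": joint torques, N m; "ee_pos": TCP position; "tool_rot": TCP orientation; "ft_force": force on the tool from outside, world axes, zero at the start; "moment": the same for the moment, N m; "gripper_width": finger opening in m; "grasp_force": force on a finger pad.
Only numpy, scipy, OpenCV 4.12 (cv2) and the standard library are available. Lean on these libraries where they do the work, as an engineer would, in place of code of your own. Each camera call takes 0.05 s, during which the arm holds its last target. There are 200 camera calls.

## Working session

There is one attempt and no reset: what is moved stays moved. The work goes in short steps, Python scripts to look and compute and a tool call to move; the robot and the scene stay as the last step left them, time stands still between calls to the robot, and variables do not carry over. Pictures are saved under pics/ and viewed, at most 10 in all, crops included, and the job is handed in when it is done.

Besides the shell and the picture viewer there is one more tool, called after "Emit:" by a JSON object that holds its "name" and its "arguments". carry_out: Moves the arm, as the interface text tells. Its arguments: {"type":"object","properties":{"plan":{"type":"array","items":{"type":"object","properties":{"dx":{"type":"number"},"dy":{"type":"number"},"dz":{"type":"number"},"turn":{"type":"number"}}}},"claw":{"type":"number"}},"required":["plan"]}

```bash
mkdir -p pics
cat > h.py <<'E'
import numpy as np, cv2
from workcell import bot
def cam(n):
    m=bot.camera_model(n);K=np.array([[m['fx'],0,m['cx']],[0,m['fy'],m['cy']],[0,0,1.]])
    R=cv2.Rodrigues(np.array(m['rvec'],float))[0];return K,R,np.array(m['tvec'],float).ravel()
def cloud(n,d):
    K,R,t=cam(n);v,u=np.mgrid[:400,:640]
    p=np.stack([(u-K[0,2])/K[0,0]*d,(v-K[1,2])/K[1,1]*d,d],-1)
    return (p-t)@R
E
python3 - <<'E'
from h import *
for n in ("scene","top"):
    im,d=bot.snapshot(n);cv2.imwrite(f"pics/{n}0.png",im[...,::-1]);P=cloud(n,d);np.savez(f"{n}0.npz",im=im,d=d,P=P)
    K,R,t=cam(n);print(n,K[0,0],-R.T@t,R[2])
o=bot.get_obs();print(o['time_s'],o['ee_pos'],o['tool_rot'],o['gripper_width'])
E
```

```text
scene 476.2430824887936 [-0.66260581 -0.26241024  1.32652358] [ 0.70036385  0.17127267 -0.692933  ]
top 476.4193796136742 [0.31643532 0.05366613 1.48402633] [ 0.1816888  -0.01501629 -0.98324142]
0.1 [ 0.24742181 -0.49094778  0.20496412] [[ 8.93012764e-01  4.50031166e-01 -3.90868355e-04]
 [ 4.50031330e-01 -8.93012275e-01  9.37609656e-04]
 [ 7.29033278e-05 -1.01320040e-03 -9.99999484e-01]] 0.09386542783142927
```

View pics/scene0.png

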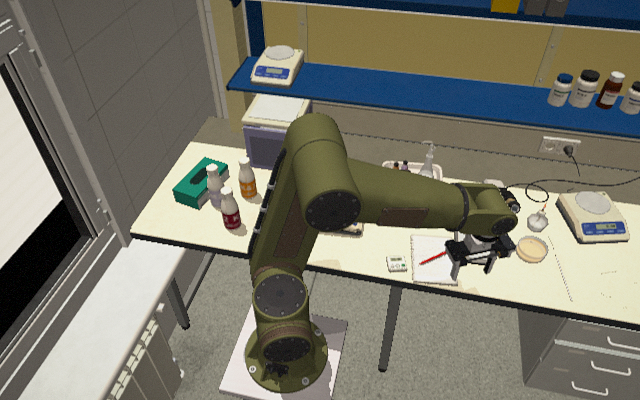

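View pics/top0.png

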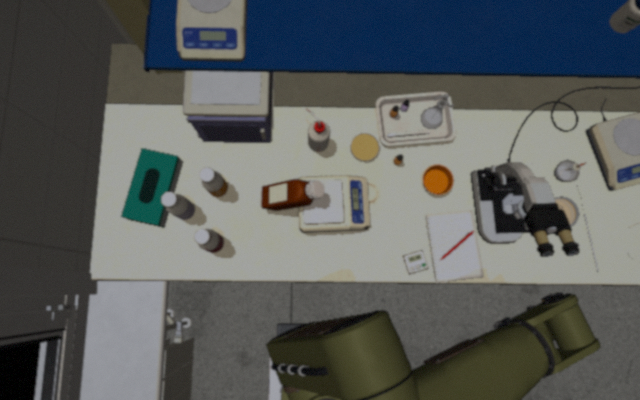

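The scene view is blocked by the arm. The top view shows the bottle at about (263-325, 193), with its cap near (316,190) over the pan. The balance spans (300-370, 177-232), with its blue panel at (358,200) facing image right, which is world -y.

Run:
```python
from h import *
z=np.load("top0.npz");im,P=z['im'],z['P']
cv2.imwrite("pics/crop0.png",cv2.resize(im[165:245,250:390],None,fx=5.6,fy=5.6,interpolation=cv2.INTER_CUBIC)[...,::-1])
hsv=cv2.cvtColor(im,cv2.COLOR_RGB2HSV)
roi=np.zeros((400,640),bool);roi[168:240,255:385]=1
bl=(hsv[...,0]>100)&(hsv[...,0]<130)&(hsv[...,1]>120)&roi
q=P[bl];print("blue",bl.sum(),q.mean(0),np.percentile(q,[3,97],axis=0))
print(cv2.minAreaRect(q[:,:2].astype(np.float32)))
print("plane bench z",np.median(P[250:270,330:390,2]))
for nm,lo,hi in(("housing",.055,.068),("pan",.073,.085)):
    m=roi&(P[...,2]>lo)&(P[...,2]<hi)&(hsv[...,1]<70);q=P[m]
    print(nm,m.sum(),q.mean(0),cv2.minAreaRect(q[:,:2].astype(np.float32)),np.percentile(q,[1,99],axis=0).round(3).tolist())
am=(hsv[...,0]<15)&(hsv[...,1]>110)&roi&(np.mgrid[:400,:640][1]<330);q=P[am]
print("amber",am.sum(),np.percentile(q,[1,50,99],axis=0).round(3).tolist())
for u in range(258,334,4):print(u,P[193,u].round(3),im[193,u])
```

```text
blue 129 [ 0.57493269 -0.09776523  0.05036773] [[ 0.52424028 -0.11037921  0.03974848]
 [ 0.64444538 -0.08344266  0.05880779]]
((0.5848180055618286, -0.09736745059490204), (0.12301858514547348, 0.028661126270890236), 2.9666497707366943)
plane bench z -0.0008380700075172887
housing 997 [ 0.57300936 -0.02590738  0.0604485 ] ((0.5766937136650085, 0.04142847657203674), (0.16747751832008362, 0.2883407175540924), 3.5732476711273193) [[0.497, -0.093, 0.055], [0.662, 0.078, 0.067]]
pan 1204 [0.56909845 0.00153866 0.07787373] ((0.5755853056907654, 0.05643927678465843), (0.13014905154705048, 0.22217699885368347), 4.122777938842773) [[0.515, -0.054, 0.073], [0.643, 0.167, 0.084]]
amber 745 [[0.559, 0.048, 0.046], [0.576, 0.097, 0.142], [0.624, 0.188, 0.168]]
258 [0.616 0.209 0.001] [161 163 158]
262 [0.606 0.192 0.054] [93 67 55]
266 [0.603 0.178 0.067] [73 32  2]
270 [0.601 0.165 0.079] [150 145 127]
274 [0.598 0.152 0.094] [160 159 143]
278 [0.595 0.139 0.107] [162 159 140]
282 [0.592 0.127 0.125] [160 160 141]
286 [0.591 0.115 0.132] [131 126 110]
290 [0.587 0.102 0.152] [73 29  3]
294 [0.585 0.091 0.162] [79 27  0]
298 [0.585 0.079 0.163] [97 43  6]
302 [0.585 0.068 0.161] [90 40  5]
306 [0.586 0.057 0.16 ] [105  94  87]
310 [0.58  0.046 0.189] [140 134 129]
314 [0.58  0.035 0.19 ] [148 140 134]
318 [0.582 0.023 0.179] [147 136 130]
322 [0.585 0.012 0.165] [140 131 124]
326 [ 0.603 -0.003  0.08 ] [133 131 127]
330 [ 0.604 -0.015  0.077] [162 162 162]
```

View pics/crop0.png

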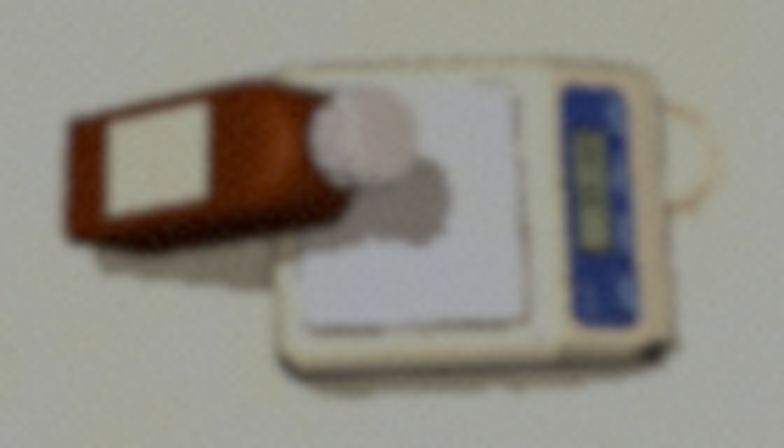

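The crop shows the pan edge-on to image right, the display at crop (590,190), and key highlights along the panel's right (front) edge at crop x≈622. It is too blurred to measure the keys, so I'll take a close wrist view. I'll raise and turn the tool first, then pass round the microscope.

Emit:
{"name": "carry_out", "arguments": {"claw": 0, "plan": [{"turn": 1, "dz": -0.6}, {"turn": 1, "dz": -0.6}, {"turn": 1, "dz": -0.6}, {"turn": 1, "dz": -0.6}, {"turn": 1, "dz": -0.6}, {"dy": -1}, {"dy": -1}, {"dy": -1}, {"dy": -1}, {"dy": -1}]}}

```text
schema error: expected keys dx, dy, dz, turn
```

Emit:
{"name": "carry_out", "arguments": {"plan": [{"dy": -1}, {"dy": -1}, {"dy": -1, "dx": 0.5}, {"dy": -1, "dx": 0.5}, {"dy": -1, "dx": 0.5}, {"dy": -1, "dx": 0.5}, {"dy": -1, "dx": 0.5}, {"dx": 1, "dy": -0.5}, {"dx": 1, "dy": -0.5}, {"dx": 1}]}}

```text
schema error: expected keys dx, dy, dz, turn
```

Run:
```python
from h import *
o=bot.get_obs();print(o['time_s'],o['ee_pos'],o['tool_rot'].round(3) if hasattr(o['tool_rot'],'round') else o['tool_rot'],o['ft_force'])
m=bot.camera_model("wrist");print(m)
im,d=bot.snapshot("wrist");cv2.imwrite("pics/w0.png",im[...,::-1]);np.savez("w0.npz",im=im,d=d,p=o['ee_pos'],R=o['tool_rot'])
```

```text
0.1 [ 0.24742181 -0.49094778  0.20496412] [[ 0.893  0.45  -0.   ]
 [ 0.45  -0.893  0.001]
 [ 0.    -0.001 -1.   ]] [-0.14526394 -0.35284355 -0.16873134]
{'fx': 279.01741319881785, 'fy': 279.01741319881785, 'cx': 316.13726927194966, 'cy': 202.77544552711066, 'tool_from_camera': array([[-1.18910035e-03, -9.63677969e-01, -2.67064334e-01,
         7.79806602e-02],
       [ 9.99999291e-01, -1.16394352e-03, -2.52496386e-04,
        -8.77986252e-05],
       [-6.75225976e-05, -2.67064445e-01,  9.63678669e-01,
        -1.79423510e-01],
       [ 0.00000000e+00,  0.00000000e+00,  0.00000000e+00,
         1.00000000e+00]])}
```

View pics/w0.png

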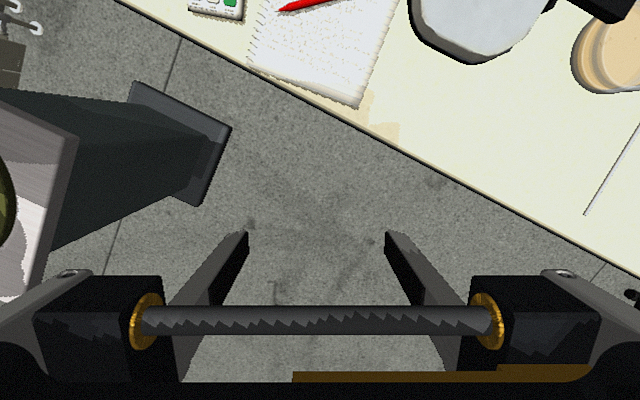

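All four keys are needed in every row, so both calls were refused and nothing moved. The picture shows the fingers at the bottom centre, and image up is tool +x. I'll send the moves again with every key filled in.

Emit:
{"name": "carry_out", "arguments": {"claw": 0, "plan": [{"dx": 0, "dy": 0, "dz": -0.6, "turn": 1}, {"dx": 0, "dy": 0, "dz": -0.6, "turn": 1}, {"dx": 0, "dy": 0, "dz": -0.6, "turn": 1}, {"dx": 0, "dy": 0, "dz": -0.6, "turn": 1}, {"dx": 0, "dy": 0, "dz": -0.6, "turn": 1}, {"dx": 0, "dy": -1, "dz": 0, "turn": 0}, {"dx": 0, "dy": -1, "dz": 0, "turn": 0}, {"dx": 0, "dy": -1, "dz": 0, "turn": 0}, {"dx": 0, "dy": -1, "dz": 0, "turn": 0}, {"dx": 0, "dy": -1, "dz": 0, "turn": 0}]}}

```text
time_s: 0.98
ee_pos: [0.2435, -0.365, 0.2802]
tool_rot: [[1.0, 0.03, -0.0], [0.03, -1.0, 0.0], [-0.0, -0.0, -1.0]]
ft_force: [0.9, 0.2, -0.0]
gripper_width: 0.0306
grasp_force: 0.0
```

Emit:
{"name": "carry_out", "arguments": {"plan": [{"dx": 0, "dy": -1, "dz": 0, "turn": 0}, {"dx": 0.3, "dy": -1, "dz": 0, "turn": 0}, {"dx": 0.5, "dy": -1, "dz": 0, "turn": 0}, {"dx": 0.5, "dy": -1, "dz": 0, "turn": 0}, {"dx": 0.5, "dy": -1, "dz": 0, "turn": 0}, {"dx": 0.5, "dy": -1, "dz": 0, "turn": 0}, {"dx": 0.5, "dy": -1, "dz": 0, "turn": 0}, {"dx": 1, "dy": -1, "dz": 0, "turn": 0}, {"dx": 1, "dy": -1, "dz": 0, "turn": 0}, {"dx": 1, "dy": -1, "dz": 0, "turn": 0}]}}

```text
time_s: 1.82
ee_pos: [0.3817, -0.1103, 0.2806]
tool_rot: [[1.0, 0.03, 0.001], [0.03, -1.0, -0.0], [0.001, 0.0, -1.0]]
ft_force: [-1.0, -1.8, -0.7]
gripper_width: 0.0003
grasp_force: 0.0
```

Run:
```python
from h import *
o=bot.get_obs();print(o['time_s'],o['ee_pos'],np.array(o['tool_rot']).round(3),o['ft_force'],o['gripper_width'])
im,d=bot.snapshot("wrist");cv2.imwrite("pics/w1.png",im[...,::-1]);np.savez("w1.npz",im=im,d=d,p=o['ee_pos'],R=o['tool_rot'])
```

```text
1.8167 [ 0.38173728 -0.11033523  0.28060326] [[ 1.     0.03   0.001]
 [ 0.03  -1.    -0.   ]
 [ 0.001  0.    -1.   ]] [-0.97417548 -1.84788885 -0.71698132] 0.00025073346773682014
```

View pics/w1.png

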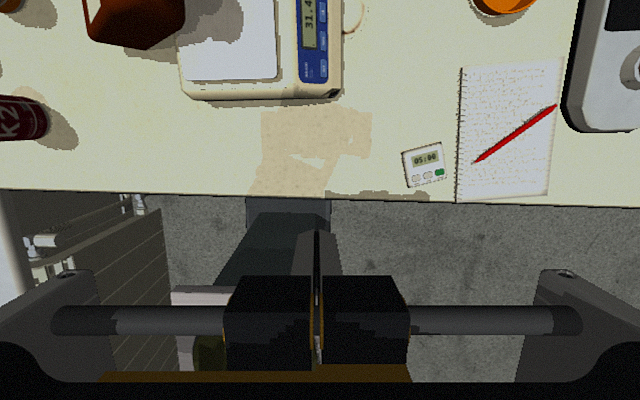

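The balance's near end is in view, with the keys in a row at (322, 15/40/65) and the pan's corner at (190,80). Moving 100 mm ahead should bring the whole balance and bottle into view.

Emit:
{"name": "carry_out", "arguments": {"plan": [{"dx": 1, "dy": 0, "dz": -0.2, "turn": 0}, {"dx": 1, "dy": 0, "dz": -0.2, "turn": 0}, {"dx": 1, "dy": 0, "dz": -0.2, "turn": 0}, {"dx": 0.8, "dy": 0, "dz": -0.2, "turn": 0}, {"dx": 0, "dy": 0, "dz": 0, "turn": 0}, {"dx": 0, "dy": 0, "dz": 0, "turn": 0}]}}

```text
time_s: 2.37
ee_pos: [0.4761, -0.1089, 0.2998]
tool_rot: [[1.0, 0.031, -0.001], [0.031, -1.0, 0.0], [-0.001, -0.0, -1.0]]
ft_force: [0.3, -0.3, 0.4]
gripper_width: 0.0003
grasp_force: 0.0
```

```bash
cat >> h.py <<'E'
def wcloud(d,p,R):
    m=bot.camera_model("wrist");T=m['tool_from_camera'];v,u=np.mgrid[:400,:640]
    c=np.stack([(u-m['cx'])/m['fx']*d,(v-m['cy'])/m['fy']*d,d],-1)
    return (c@T[:3,:3].T+T[:3,3])@np.array(R).T+np.array(p)
E
python3 - <<'E'
from h import *
o=bot.get_obs();p,R=o['ee_pos'],o['tool_rot'];print(o['time_s'],p,np.array(R).round(3).tolist())
im,d=bot.snapshot("wrist");P=wcloud(d,p,R);np.savez("w2.npz",im=im,d=d,P=P)
cv2.imwrite("pics/w2.png",cv2.resize(im[0:240,100:420],None,fx=2.5,fy=2.5,interpolation=cv2.INTER_CUBIC)[...,::-1])
hsv=cv2.cvtColor(im,cv2.COLOR_RGB2HSV);X,Y,Z=P[...,0],P[...,1],P[...,2]
roi=(d>0)&(X>.45)&(X<.7)&(Y>-.2)&(Y<.25)&(np.mgrid[:400,:640][0]<225)
def rect(nm,m):
    q=P[m];print(nm,m.sum(),cv2.minAreaRect(q[:,:2].astype(np.float32)),np.percentile(q,[1,50,99],axis=0).round(3).tolist())
rect("pan",roi&(abs(Z-.078)<.004)&(hsv[...,1]<40)&(Y<.05))
rect("housing+pan",roi&(Z>.04)&(Z<.085)&(Y<.055)&(hsv[...,1]<70))
rect("blue",roi&(hsv[...,0]>100)&(hsv[...,0]<130)&(hsv[...,1]>120)&(Z>.02))
rect("amber",roi&(hsv[...,0]<15)&(hsv[...,1]>120)&(Z>.01)&(Y>-.02))
E
```

```text
2.3667 [ 0.4760551 -0.1089379  0.2997532] [[1.0, 0.031, -0.001], [0.031, -1.0, 0.0], [-0.001, -0.0, -1.0]]
pan 6945 ((0.5783754587173462, -0.0003618486225605011), (0.13008902966976166, 0.10676314681768417), 2.925887107849121) [[0.514, -0.053, 0.076], [0.579, -0.006, 0.078], [0.642, 0.048, 0.08]]
housing+pan 12315 ((0.5795697569847107, -0.03205382078886032), (0.17036359012126923, 0.1794126033782959), 1.940751552581787) [[0.497, -0.107, 0.043], [0.583, -0.02, 0.077], [0.662, 0.053, 0.08]]
blue 1729 ((0.5831772089004517, -0.09894049167633057), (0.13450312614440918, 0.03900961950421333), 2.9921863079071045) [[0.518, -0.12, 0.04], [0.583, -0.102, 0.049], [0.649, -0.078, 0.061]]
amber 3162 ((0.5935059785842896, 0.1147894561290741), (0.06960754096508026, 0.1580476313829422), 0.09296320378780365) [[0.559, 0.039, 0.055], [0.587, 0.078, 0.156], [0.626, 0.19, 0.166]]
```

View pics/w2.png

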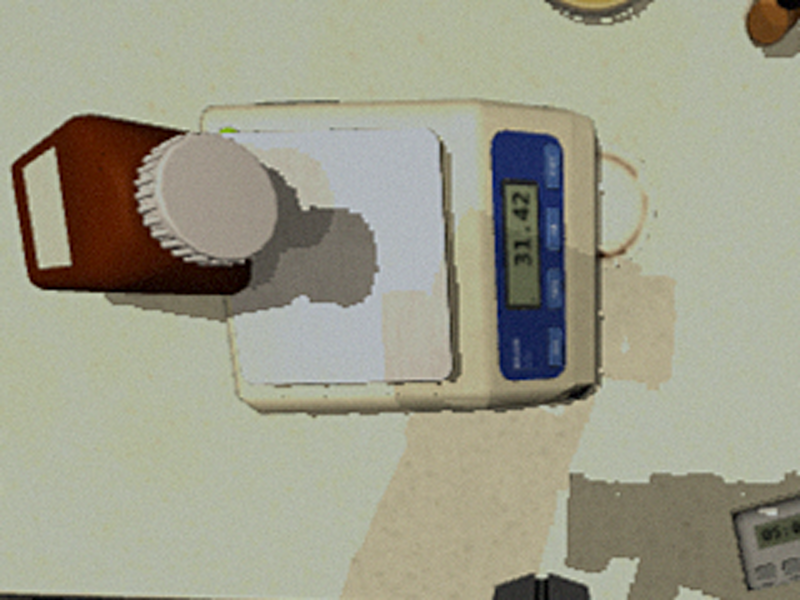

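The crop clearly shows the cap top at crop (217,197), which is pixel (187,79). The four keys sit at crop (553-556, 165/228/287/346). Facing the panel, left is the bottom of the picture, so the tare key is at crop (555,287), which is pixel (322,115).

Run:
```python
from h import *
z=np.load("w2.npz");im,P=z['im'],z['P'];X,Y,Z=P[...,0],P[...,1],P[...,2]
for v in (66,91,115,138):
    print(v,np.median(P[v-4:v+5,320:325].reshape(-1,3),0).round(4))
c=im[60:165,316:330].astype(int)
# key outlines in row direction: brightness along column band
print([int(c[i,4:9].sum()/15) for i in range(105)])
print("row115",[(u,im[113:118,u].mean(0).astype(int).tolist(),P[115,u].round(4).tolist()) for u in range(312,334,1)])
hsv=cv2.cvtColor(im,cv2.COLOR_RGB2HSV)
roi=np.zeros(Z.shape,bool);roi[45:115,150:215]=1
m=roi&(Z>.12)&(hsv[...,1]<60);q=P[m]
# top face plane points
n=np.array([0.03,-.695,.719]);h=q@n;top=q[h>np.percentile(h,98)-.006]
print("cap",len(q),q.mean(0),"top",len(top),top.mean(0),np.percentile(top,[2,98],axis=0).round(3).tolist())
_,_,V=np.linalg.svd(top-top.mean(0));print("normal",V[2])
```

```text
66 [ 0.635  -0.1121  0.0448]
91 [ 0.6019 -0.1133  0.0456]
115 [ 0.5688 -0.1145  0.046 ]
138 [ 0.5356 -0.1156  0.0459]
[82, 78, 84, 90, 88, 95, 90, 84, 86, 91, 79, 74, 75, 73, 83, 49, 47, 57, 58, 54, 53, 53, 49, 71, 73, 76, 73, 74, 75, 77, 104, 94, 90, 86, 78, 75, 77, 73, 63, 69, 45, 41, 44, 43, 45, 46, 43, 59, 66, 67, 70, 69, 81, 80, 82, 83, 89, 85, 83, 76, 75, 75, 71, 48, 46, 43, 46, 46, 44, 47, 42, 67, 75, 78, 74, 73, 83, 85, 85, 85, 88, 83, 76, 73, 73, 78, 43, 39, 46, 57, 69, 119, 134, 136, 137, 124, 109, 88, 66, 52, 46, 94, 136, 172, 179]
row115 [(312, [89, 95, 68], [0.5682, -0.0997, 0.0505]), (313, [92, 97, 69], [0.5682, -0.1012, 0.0511]), (314, [90, 96, 70], [0.5683, -0.1027, 0.0503]), (315, [62, 64, 48], [0.5683, -0.1041, 0.05]), (316, [28, 32, 55], [0.5684, -0.1056, 0.0483]), (317, [20, 29, 80], [0.5685, -0.1071, 0.0468]), (318, [32, 46, 90], [0.5686, -0.1085, 0.0469]), (319, [48, 68, 105], [0.5686, -0.11, 0.0464]), (320, [60, 77, 109], [0.5686, -0.1115, 0.0473]), (321, [86, 98, 122], [0.5687, -0.113, 0.0471]), (322, [88, 101, 124], [0.5688, -0.1145, 0.0461]), (323, [53, 71, 106], [0.5688, -0.116, 0.0454]), (324, [33, 46, 80], [0.569, -0.1175, 0.0433]), (325, [35, 39, 60], [0.5691, -0.119, 0.0412]), (326, [114, 108, 95], [0.5692, -0.1207, 0.0374]), (327, [160, 149, 115], [0.5692, -0.1221, 0.039]), (328, [151, 144, 113], [0.5694, -0.1237, 0.0359]), (329, [149, 141, 112], [0.5694, -0.1252, 0.0378]), (330, [144, 137, 109], [0.5695, -0.1268, 0.0358]), (331, [144, 135, 106], [0.5696, -0.1283, 0.0347]), (332, [144, 133, 106], [0.5697, -0.13, 0.0319]), (333, [144, 135, 105], [0.5697, -0.1315, 0.0331])]
cap 2400 [0.59368164 0.02573532 0.18253887] top 1983 [0.59449983 0.02191099 0.1831297 ] [[0.573, 0.007, 0.166], [0.615, 0.038, 0.195]]
normal [ 0.32273831 -0.9062591  -0.27300994]
```

Emit:
{"name": "carry_out", "arguments": {"plan": [{"dx": 0.97, "dy": -0.44, "dz": 0, "turn": 0}, {"dx": 0.97, "dy": -0.44, "dz": 0, "turn": 0}, {"dx": 0.97, "dy": -0.44, "dz": 0, "turn": 0}, {"dx": 0.97, "dy": -0.44, "dz": 0, "turn": 0}, {"dx": 0.97, "dy": -0.44, "dz": 0, "turn": 0}, {"dx": 0, "dy": 0, "dz": 0.9, "turn": 0}, {"dx": 0, "dy": 0, "dz": 0.9, "turn": 0}, {"dx": 0, "dy": 0, "dz": 0.9, "turn": 0}, {"dx": 0, "dy": 0, "dz": 0.9, "turn": 0}]}}

```text
time_s: 3.17
ee_pos: [0.5945, -0.0506, 0.2096]
tool_rot: [[1.0, 0.03, -0.0], [0.03, -1.0, -0.0], [-0.0, 0.0, -1.0]]
ft_force: [0.4, -0.0, -0.4]
gripper_width: 0.0006
grasp_force: 0.0
```

Emit:
{"name": "carry_out", "arguments": {"plan": [{"dx": 0, "dy": 0, "dz": 0.9, "turn": 0}, {"dx": 0, "dy": 0, "dz": 0.9, "turn": 0}, {"dx": 0, "dy": 0, "dz": 0.9, "turn": 0}, {"dx": 0, "dy": 0, "dz": 0, "turn": 0}, {"dx": 0, "dy": 0, "dz": 0, "turn": 0}]}}

```text
time_s: 3.58
ee_pos: [0.5947, -0.0506, 0.143]
tool_rot: [[1.0, 0.03, -0.001], [0.03, -1.0, 0.0], [-0.001, -0.0, -1.0]]
ft_force: [0.4, 0.4, 0.6]
gripper_width: 0.0004
grasp_force: 0.0
```

Emit:
{"name": "carry_out", "arguments": {"plan": [{"dx": 0, "dy": -0.15, "dz": 0, "turn": 0}, {"dx": 0, "dy": -0.15, "dz": 0, "turn": 0}, {"dx": 0, "dy": -0.15, "dz": 0, "turn": 0}, {"dx": 0, "dy": -0.15, "dz": 0, "turn": 0}, {"dx": 0, "dy": -0.15, "dz": 0, "turn": 0}, {"dx": 0, "dy": -0.15, "dz": 0, "turn": 0}, {"dx": 0, "dy": -0.15, "dz": 0, "turn": 0}, {"dx": 0, "dy": -0.15, "dz": 0, "turn": 0}, {"dx": 0, "dy": -0.15, "dz": 0, "turn": 0}, {"dx": 0, "dy": -0.15, "dz": 0, "turn": 0}]}}

```text
time_s: 4.42
ee_pos: [0.5943, -0.0125, 0.1429]
tool_rot: [[1.0, 0.03, -0.0], [0.03, -1.0, 0.0], [-0.0, -0.0, -1.0]]
ft_force: [-0.5, 0.6, -0.8]
gripper_width: 0.0008
grasp_force: 0.0
```

Emit:
{"name": "carry_out", "arguments": {"plan": [{"dx": 0, "dy": -0.1, "dz": 0, "turn": 0}, {"dx": 0, "dy": -0.1, "dz": 0, "turn": 0}, {"dx": 0, "dy": -0.1, "dz": 0, "turn": 0}, {"dx": 0, "dy": -0.1, "dz": 0, "turn": 0}, {"dx": 0, "dy": -0.1, "dz": 0, "turn": 0}, {"dx": 0, "dy": -0.1, "dz": 0, "turn": 0}, {"dx": 0, "dy": -0.1, "dz": 0, "turn": 0}, {"dx": 0, "dy": -0.1, "dz": 0, "turn": 0}, {"dx": 0, "dy": -0.1, "dz": 0, "turn": 0}, {"dx": 0, "dy": -0.1, "dz": 0, "turn": 0}]}}

```text
time_s: 5.25
ee_pos: [0.5936, 0.0124, 0.1429]
tool_rot: [[1.0, 0.03, -0.0], [0.03, -1.0, 0.0], [-0.0, -0.0, -1.0]]
ft_force: [1.0, -1.0, 1.4]
gripper_width: 0.0005
grasp_force: 0.2
```

Run:
```python
from h import *
a,d=bot.snapshot("top");b,_=bot.snapshot("wrist")
cv2.imwrite("pics/push1.png",cv2.resize(np.hstack([cv2.resize(a[130:255,220:400],(576,400)),b[:, :520]]),(800,292))[...,::-1])
```

```text
(no output)
```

View pics/push1.png

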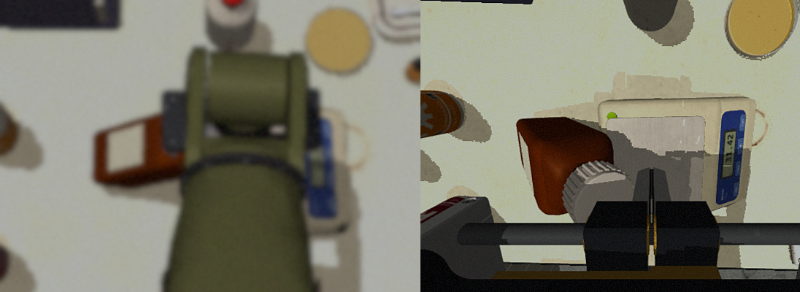

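The wrist view on the right shows the fingers against the cap, and the bottle has begun to rise off the pan. I'll continue slowly.

Emit:
{"name": "carry_out", "arguments": {"plan": [{"dx": 0, "dy": -0.1, "dz": 0, "turn": 0}, {"dx": 0, "dy": -0.1, "dz": 0, "turn": 0}, {"dx": 0, "dy": -0.1, "dz": 0, "turn": 0}, {"dx": 0, "dy": -0.1, "dz": 0, "turn": 0}, {"dx": 0, "dy": -0.1, "dz": 0, "turn": 0}, {"dx": 0, "dy": -0.1, "dz": 0, "turn": 0}, {"dx": 0, "dy": -0.1, "dz": 0, "turn": 0}, {"dx": 0, "dy": -0.1, "dz": 0, "turn": 0}]}}

```text
time_s: 6.02
ee_pos: [0.593, 0.0324, 0.143]
tool_rot: [[1.0, 0.031, 0.0], [0.031, -1.0, -0.0], [0.0, 0.0, -1.0]]
ft_force: [-0.4, -0.1, 0.9]
gripper_width: 0.0004
grasp_force: 0.0
```

```bash
cat > cap.py <<'E'
from h import *
import sys
o=bot.get_obs();b,d=bot.snapshot("wrist");P=wcloud(d,o['ee_pos'],o['tool_rot']);hsv=cv2.cvtColor(b,cv2.COLOR_RGB2HSV)
V,U=np.mgrid[:400,:640];x,y,z=P[...,0],P[...,1],P[...,2]
m=(d>0)&(z>.02)&(hsv[...,0]<15)&(hsv[...,1]>130)&(x>.54)&(x<.66)&(y>.0)&(y<.3)
q=P[m];print(o['time_s'],"amber",m.sum(),np.percentile(q,[1,50,99],axis=0).round(3).tolist())
i=q[:,2]>np.percentile(q[:,2],99)-.012
print("high",q[i].mean(0))
if len(sys.argv)>1:cv2.imwrite(sys.argv[1],b[...,::-1])
E
python3 cap.py
```

```text
6.0167 amber 9685 [[0.569, 0.017, 0.038], [0.621, 0.107, 0.164], [0.631, 0.178, 0.277]]
high [0.6164303  0.05673001 0.27485782]
```

Emit:
{"name": "carry_out", "arguments": {"plan": [{"dx": 0, "dy": -0.08, "dz": 0, "turn": 0}, {"dx": 0, "dy": -0.08, "dz": 0, "turn": 0}, {"dx": 0, "dy": -0.08, "dz": 0, "turn": 0}, {"dx": 0, "dy": -0.08, "dz": 0, "turn": 0}, {"dx": 0, "dy": -0.08, "dz": 0, "turn": 0}, {"dx": 0, "dy": -0.08, "dz": 0, "turn": 0}, {"dx": 0, "dy": -0.08, "dz": 0, "turn": 0}, {"dx": 0, "dy": -0.08, "dz": 0, "turn": 0}]}}

```text
time_s: 6.73
ee_pos: [0.5925, 0.0483, 0.143]
tool_rot: [[1.0, 0.03, -0.0], [0.03, -1.0, 0.0], [-0.0, -0.0, -1.0]]
ft_force: [0.4, -1.1, 0.7]
gripper_width: 0.0004
grasp_force: 0.0
```

```bash
python3 cap.py pics/push2.png
```

```text
6.7333 amber 9772 [[0.57, 0.03, 0.033], [0.622, 0.129, 0.164], [0.631, 0.184, 0.277]]
high [0.61595902 0.06387604 0.27488021]
```

View pics/push2.png

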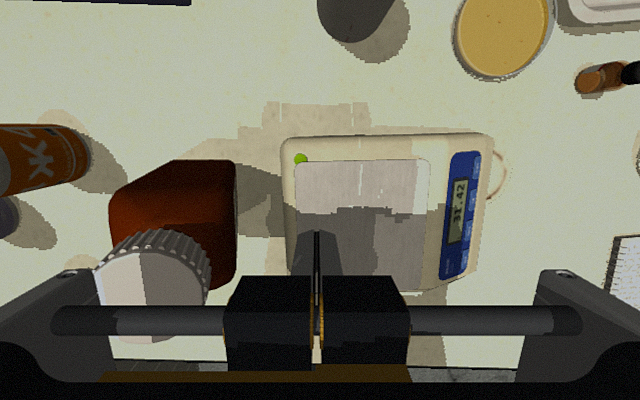

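The bottle is now well ahead of the fingers: the cap is at (150,280), the finger at 317, and the body is clear of the balance. It seems to have dropped back on its foot. I'll retreat towards -y and up, then check.

Emit:
{"name": "carry_out", "arguments": {"plan": [{"dx": 0, "dy": 0, "dz": 0, "turn": 0}, {"dx": 0, "dy": 0.5, "dz": 0, "turn": 0}, {"dx": 0, "dy": 1, "dz": 0, "turn": 0}, {"dx": 0, "dy": 1, "dz": 0, "turn": 0}, {"dx": 0, "dy": 1, "dz": 0, "turn": 0}, {"dx": 0, "dy": 0.5, "dz": -0.8, "turn": 0}, {"dx": -1, "dy": 0, "dz": -0.8, "turn": 0}, {"dx": -1, "dy": 0, "dz": -0.8, "turn": 0}, {"dx": -1, "dy": 0, "dz": -0.8, "turn": 0}, {"dx": -1, "dy": 0, "dz": 0, "turn": 0}]}}

```text
time_s: 7.62
ee_pos: [0.4955, -0.0561, 0.2265]
tool_rot: [[1.0, 0.03, 0.005], [0.03, -1.0, -0.001], [0.005, 0.001, -1.0]]
ft_force: [-0.1, -0.1, 1.2]
gripper_width: 0.0003
grasp_force: 0.0
```

Emit:
{"name": "carry_out", "arguments": {"plan": [{"dx": -0.5, "dy": 0, "dz": -0.8, "turn": 0}, {"dx": 0, "dy": 0, "dz": 0, "turn": 0}, {"dx": 0, "dy": 0, "dz": 0, "turn": 0}]}}

```text
time_s: 7.87
ee_pos: [0.4834, -0.056, 0.2438]
tool_rot: [[1.0, 0.03, 0.003], [0.03, -1.0, -0.001], [0.002, 0.001, -1.0]]
ft_force: [0.6, 0.2, -0.4]
gripper_width: 0.0007
grasp_force: 0.0
```

Run:
```python
from h import *
o=bot.get_obs();p,R=o['ee_pos'],o['tool_rot'];print(o['time_s'],p)
im,d=bot.snapshot("wrist");P=wcloud(d,p,R);np.savez("w3.npz",im=im,d=d,P=P);cv2.imwrite("pics/w3.png",im[...,::-1])
hsv=cv2.cvtColor(im,cv2.COLOR_RGB2HSV);X,Y,Z=P[...,0],P[...,1],P[...,2];v=np.mgrid[:400,:640][0]
m=(d>0)&(v<225)&(Z>.195)&(Y>0)&(X>.5);q=P[m];print("cap",m.sum(),q.mean(0) if len(q) else 0,np.percentile(q,[1,99],axis=0).round(4).tolist() if len(q) else 0)
m=(d>0)&(v<225)&(abs(Z-.078)<.004)&(hsv[...,1]<40)&(Y<.09)&(Y>-.07)&(X>.5)&(X<.66);q=P[m];print("pan",m.sum(),cv2.minAreaRect(q[:,:2].astype(np.float32)))
m=(d>0)&(v<225)&(hsv[...,0]<15)&(hsv[...,1]>130)&(Y>0.03)&(Y<.25)&(X>.5)&(X<.66)&(Z>.02);q=P[m];print("amber",m.sum(),cv2.minAreaRect(q[:,:2].astype(np.float32)),np.percentile(q,[1,99],axis=0).round(3).tolist())
```

```text
7.8667 [ 0.4833954  -0.05603728  0.24380243]
cap 2334 [0.59169844 0.16003737 0.20710938] [[0.5709, 0.1536, 0.1953], [0.6158, 0.1751, 0.2153]]
pan 11661 ((0.578048825263977, 0.006524205207824707), (0.13002867996692657, 0.12003307044506073), 2.9629368782043457)
amber 6875 ((0.5938233137130737, 0.17386531829833984), (0.06553982198238373, 0.0701163113117218), 89.04821014404297) [[0.56, 0.142, 0.025], [0.627, 0.198, 0.178]]
```

View pics/w3.png

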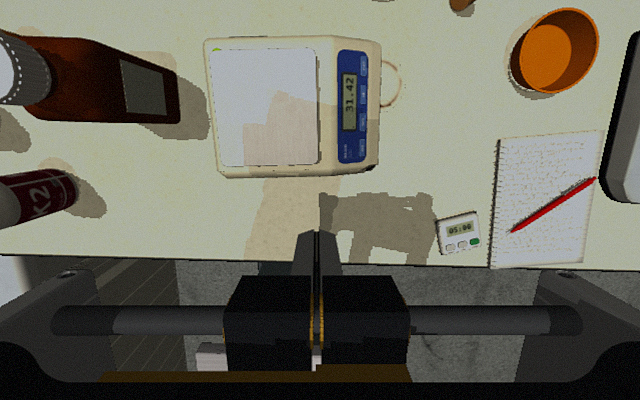

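The picture and depth confirm the bottle stands upright: the cap top is level at z≈0.214, and the body front is at y≈0.142, while the balance ends at 0.081. The tare key, third from the top, is at about (361,118). I'll turn the tool a quarter turn so its known 16 mm width lies along the slope.

Emit:
{"name": "carry_out", "arguments": {"plan": [{"dx": 0, "dy": 0, "dz": 0, "turn": -0.92}, {"dx": 0, "dy": 0, "dz": 0, "turn": -0.92}, {"dx": 0, "dy": 0, "dz": 0, "turn": -0.92}, {"dx": 0, "dy": 0, "dz": 0, "turn": -0.92}, {"dx": 0, "dy": 0, "dz": 0, "turn": -0.92}, {"dx": 0, "dy": 0, "dz": 0, "turn": -0.92}, {"dx": 0, "dy": 0, "dz": 0, "turn": -0.92}, {"dx": 0, "dy": 0, "dz": 0, "turn": -0.92}, {"dx": 0, "dy": 0, "dz": 0, "turn": -0.92}, {"dx": 0, "dy": 0, "dz": 0, "turn": -0.92}]}}

```text
time_s: 8.75
ee_pos: [0.4835, -0.0554, 0.2415]
tool_rot: [[0.669, 0.743, -0.002], [0.743, -0.669, 0.0], [-0.001, -0.002, -1.0]]
ft_force: [-0.0, -0.4, 1.1]
gripper_width: 0.0005
grasp_force: 0.0
```

Emit:
{"name": "carry_out", "arguments": {"plan": [{"dx": 0, "dy": 0, "dz": 0, "turn": -0.9}, {"dx": 0, "dy": 0, "dz": 0, "turn": -0.9}, {"dx": 0, "dy": 0, "dz": 0, "turn": -0.9}, {"dx": 0, "dy": 0, "dz": 0, "turn": -0.9}, {"dx": 0, "dy": 0, "dz": 0, "turn": -0.9}, {"dx": 0, "dy": 0, "dz": 0, "turn": -0.9}, {"dx": 0, "dy": 0, "dz": 0, "turn": -0.9}, {"dx": 0, "dy": 0, "dz": 0, "turn": -0.9}, {"dx": 0, "dy": 0, "dz": 0, "turn": -0.9}, {"dx": 0, "dy": 0, "dz": 0, "turn": -0.9}]}}

```text
time_s: 9.58
ee_pos: [0.4835, -0.0554, 0.2415]
tool_rot: [[-0.052, 0.999, -0.002], [0.999, 0.052, 0.0], [0.0, -0.002, -1.0]]
ft_force: [-0.4, -0.3, 0.2]
gripper_width: 0.0005
grasp_force: 0.0
```

Run:
```python
from h import *
z=np.load("w3.npz");im,P=z['im'],z['P']
hsv=cv2.cvtColor(im,cv2.COLOR_RGB2HSV)
# keys: lighter, less saturated blue
k=im[50:160,355:370].astype(int)
print("rows",[(r,int(im[r,358:365].mean())) for r in range(100,136)])
for u in range(352,372):print(u,im[115:121,u].mean(0).astype(int),np.median(P[115:121,u],0).round(4))
# 3D key plane points via ray at fitted plane: height map
o=bot.get_obs();print(o['time_s'],o['ee_pos'],np.array(o['tool_rot']).round(4).tolist(),o['joints'],o['ft_force'])
```

```text
rows [(100, 74), (101, 75), (102, 76), (103, 79), (104, 49), (105, 49), (106, 55), (107, 54), (108, 45), (109, 46), (110, 48), (111, 46), (112, 43), (113, 60), (114, 67), (115, 67), (116, 67), (117, 67), (118, 77), (119, 78), (120, 75), (121, 75), (122, 77), (123, 78), (124, 79), (125, 75), (126, 68), (127, 65), (128, 65), (129, 67), (130, 66), (131, 47), (132, 42), (133, 43), (134, 44), (135, 44)]
352 [88 93 69] [ 0.5728 -0.0991  0.0517]
353 [87 94 68] [ 0.5729 -0.1004  0.0512]
354 [94 97 73] [ 0.573  -0.1018  0.0502]
355 [82 88 61] [ 0.573  -0.1031  0.0499]
356 [29 32 32] [ 0.5731 -0.1046  0.0487]
357 [12 19 53] [ 0.5732 -0.1061  0.047 ]
358 [21 32 75] [ 0.5732 -0.1075  0.0461]
359 [36 50 91] [ 0.5733 -0.1089  0.0455]
360 [ 50  72 111] [ 0.5733 -0.11    0.0466]
361 [ 53  70 103] [ 0.5733 -0.1111  0.0478]
362 [ 61  77 108] [ 0.5733 -0.1126  0.0471]
363 [ 63  79 109] [ 0.5734 -0.1141  0.0458]
364 [ 55  78 116] [ 0.5735 -0.1154  0.0448]
365 [ 49  73 120] [ 0.5735 -0.1168  0.0447]
366 [39 42 71] [ 0.5737 -0.1188  0.0406]
367 [122 116 101] [ 0.5738 -0.1205  0.0386]
368 [172 163 126] [ 0.5739 -0.1219  0.0378]
369 [163 155 123] [ 0.574  -0.1234  0.0368]
370 [161 151 120] [ 0.574  -0.1248  0.0357]
371 [154 145 116] [ 0.5741 -0.1263  0.0355]
9.5833 [ 0.48353417 -0.05543781  0.24147246] [[-0.0519, 0.9986, -0.002], [0.9987, 0.0519, 0.0004], [0.0005, -0.002, -1.0]] [-1.08526673e+01  7.53419141e+00  9.40103923e+01 -9.60882153e-04
  7.85734581e+01 -1.38282797e+01] [-0.4192194  -0.30893602  0.17594397]
```

Emit:
{"name": "carry_out", "arguments": {"plan": [{"dx": -0.695, "dy": 0.82, "dz": 0, "turn": 0}, {"dx": -0.695, "dy": 0.82, "dz": 0, "turn": 0}, {"dx": -0.695, "dy": 0.82, "dz": 0, "turn": 0}, {"dx": -0.695, "dy": 0.82, "dz": 0, "turn": 0}, {"dx": 0, "dy": 0, "dz": 0.9, "turn": 0}, {"dx": 0, "dy": 0, "dz": 0.9, "turn": 0}, {"dx": 0, "dy": 0, "dz": 0.9, "turn": 0}, {"dx": 0, "dy": 0, "dz": 0.9, "turn": 0}, {"dx": 0, "dy": 0, "dz": 0.9, "turn": 0}, {"dx": 0, "dy": 0, "dz": 0.9, "turn": 0}]}}

```text
time_s: 10.42
ee_pos: [0.5683, -0.1209, 0.1051]
tool_rot: [[-0.048, 0.999, -0.002], [0.999, 0.048, 0.001], [0.001, -0.002, -1.0]]
ft_force: [0.9, 0.3, 0.4]
gripper_width: 0.0006
grasp_force: 0.0
```

Emit:
{"name": "carry_out", "arguments": {"plan": [{"dx": 0, "dy": 0, "dz": 0.9, "turn": 0}, {"dx": 0, "dy": 0, "dz": 0.7, "turn": 0}, {"dx": 0, "dy": 0, "dz": 0.4, "turn": 0}, {"dx": 0, "dy": 0, "dz": 0, "turn": 0}, {"dx": 0, "dy": 0, "dz": 0, "turn": 0}, {"dx": 0, "dy": 0, "dz": 0, "turn": 0}]}}

```text
time_s: 10.92
ee_pos: [0.5689, -0.121, 0.0587]
tool_rot: [[-0.048, 0.999, 0.001], [0.999, 0.048, -0.0], [-0.0, 0.001, -1.0]]
ft_force: [-0.5, 0.3, 0.4]
gripper_width: 0.0006
grasp_force: 0.0
```

Emit:
{"name": "carry_out", "arguments": {"plan": [{"dx": 0, "dy": 0, "dz": 0.2, "turn": 0}, {"dx": 0, "dy": 0, "dz": 0.2, "turn": 0}, {"dx": 0, "dy": 0, "dz": 0, "turn": 0}, {"dx": 0, "dy": 0, "dz": 0, "turn": 0}]}}

```text
time_s: 11.25
ee_pos: [0.5682, -0.1207, 0.0478]
tool_rot: [[-0.048, 0.999, -0.0], [0.999, 0.048, 0.0], [0.0, -0.0, -1.0]]
ft_force: [0.3, -0.7, -0.6]
gripper_width: 0.0006
grasp_force: 0.0
```

Emit:
{"name": "carry_out", "arguments": {"plan": [{"dx": 0, "dy": 0, "dz": 0.04, "turn": 0}, {"dx": 0, "dy": 0, "dz": 0.04, "turn": 0}, {"dx": 0, "dy": 0, "dz": 0, "turn": 0}, {"dx": 0, "dy": 0, "dz": 0, "turn": 0}]}}

```text
time_s: 11.58
ee_pos: [0.5684, -0.1208, 0.046]
tool_rot: [[-0.048, 0.999, 0.0], [0.999, 0.048, -0.0], [-0.0, 0.0, -1.0]]
ft_force: [0.1, 0.6, -0.1]
gripper_width: 0.0008
grasp_force: 0.0
```

Emit:
{"name": "carry_out", "arguments": {"plan": [{"dx": 0, "dy": 0, "dz": 0.04, "turn": 0}, {"dx": 0, "dy": 0, "dz": 0, "turn": 0}, {"dx": 0, "dy": 0, "dz": 0, "turn": 0}]}}

```text
time_s: 11.83
ee_pos: [0.5684, -0.1208, 0.0451]
tool_rot: [[-0.048, 0.999, 0.0], [0.999, 0.048, -0.0], [-0.0, 0.0, -1.0]]
ft_force: [0.0, 0.3, 1.6]
gripper_width: 0.0003
grasp_force: 0.6
```

Emit:
{"name": "carry_out", "arguments": {"plan": [{"dx": 0, "dy": 0, "dz": 0.04, "turn": 0}, {"dx": 0, "dy": 0, "dz": 0, "turn": 0}, {"dx": 0, "dy": 0, "dz": 0, "turn": 0}]}}

```text
time_s: 12.08
ee_pos: [0.5686, -0.1208, 0.0445]
tool_rot: [[-0.048, 0.999, 0.001], [0.999, 0.048, -0.0], [-0.0, 0.001, -1.0]]
ft_force: [-1.3, 0.8, 7.1]
gripper_width: 0.0009
grasp_force: 2.8
```

Contact became firm (7 N) at z≈0.0445, close to the 0.0448 I predicted for the key fully in. I'll lift off, back away and check.

Emit:
{"name": "carry_out", "arguments": {"plan": [{"dx": 0, "dy": 0, "dz": -0.3, "turn": 0}, {"dx": 0, "dy": 0, "dz": -0.9, "turn": 0}, {"dx": 0, "dy": 0, "dz": -0.9, "turn": 0}, {"dx": 0, "dy": 0, "dz": -0.9, "turn": 0}, {"dx": 0, "dy": 0, "dz": -0.9, "turn": 0}, {"dx": -1, "dy": -0.5, "dz": -0.5, "turn": 0}, {"dx": -1, "dy": -0.5, "dz": -0.5, "turn": 0}, {"dx": -1, "dy": -0.5, "dz": -0.5, "turn": 0}, {"dx": 0, "dy": 0, "dz": 0, "turn": 0}, {"dx": 0, "dy": 0, "dz": 0, "turn": 0}]}}

```text
time_s: 12.92
ee_pos: [0.5343, -0.1984, 0.1797]
tool_rot: [[-0.046, 0.999, 0.001], [0.999, 0.046, -0.0], [-0.001, 0.001, -1.0]]
ft_force: [0.1, 0.4, -0.1]
gripper_width: 0.0003
grasp_force: 0.0
```

Run:
```python
from h import *
o=bot.get_obs();p,R=o['ee_pos'],o['tool_rot'];print(o['time_s'],p,o['ft_force'])
D=[];
for i in range(4):
    im,d=bot.snapshot("wrist");D.append(d)
d=np.median(D,0);P=wcloud(d,p,R);cv2.imwrite("pics/w4.png",im[...,::-1])
B=np.array([.5798,-.0274]);a=np.deg2rad(2.96);bx=np.array([-np.sin(a),np.cos(a)]);by=np.array([-np.cos(a),-np.sin(a)])
x=(P[...,:2]-B)@bx;y=(P[...,:2]-B)@by
# height of the key faces over the panel plane, along its normal
h=-.454*x+.891*P[...,2]
for c in (-.0497,-.0166,.0166,.0497):
    m=(d>0)&(abs(x+.0857)<.0025)&(abs(y-c)<.007);g=(d>0)&(abs(x+.0857)<.0025)&(abs(abs(y-c)-.0166)<.003)
    print(c,m.sum(),round(np.median(h[m])*1e3,2),round(np.median(h[g])*1e3,2))
```

```text
12.9167 [ 0.53425338 -0.19841544  0.17973625] [ 0.05174837  0.44704313 -0.11582027]
-0.0497 64 81.14 78.3
-0.0166 66 81.07 78.4
0.0166 59 79.54 78.33
0.0497 65 81.03 78.09
```

View pics/w4.png

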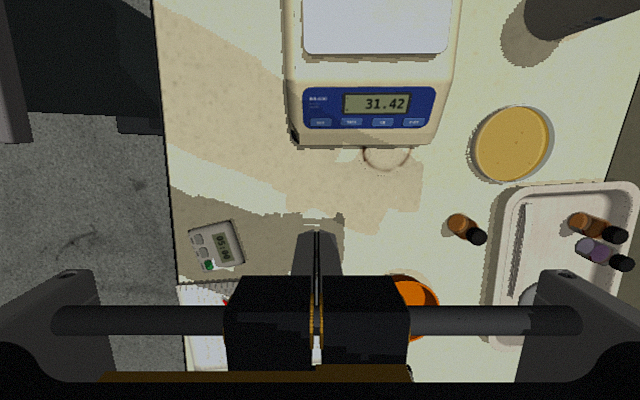

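The picture shows the panel with its four keys at (320/351/383/415, 123), all intact. By depth, the second from the left sits 1.5 mm lower than the other three, so it is fully in and its neighbours are untouched. I'll check the bottle once more in the top depth and hand in.

Run:
```python
from h import *
im,d=bot.snapshot("top");P=cloud("top",d);m=(d>0)&(abs(P[...,0]-.59)<.06)&(P[...,1]>.1)&(P[...,1]<.26)&(P[...,2]>.19)&(P[...,2]<.24)
q=P[m];print(len(q),q.mean(0))
if len(q)>20: print(bot.hand_in())
```

```text
270 [0.5935477  0.17766433 0.21136318]
the job is handed in; nothing more can be done
None
```

The bottle stands upright on its own foot, clear of the balance, the tare key is pressed fully in (it sits 1.5 mm below the other three), and the job is handed in at about 13 s on the robot's clock.

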